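# Set out the optic moulds by size beside the torch

### The job

Set the four brass moulds out on the strip for the next piece of glasswork: one standing centred on each dark pad, in order of size, the smallest on the pad nearest the torch and the largest on the pad farthest from it. Keep the moulds upright all the while.

Things in the scene. Friction and masses are not known exactly. Their poses are not given: they have to be found in the camera images.
- mould_1: the smallest of four brass optic moulds: upright round cup, straight outside, open top, 30 mm outside diameter, 34 mm high, wall 5 mm, mass about 0.16 kg. Origin: centre of its underside, z up, yaw free. Starts standing on the work surface (z = 0) in front of the strip. Flat tools (under 13 mm) lie to its left and right, 25 mm clear; 35 mm clear toward and away from the robot, so best gripped from above with jaws closing along x
- mould_2: the second smallest of four brass optic moulds: upright round cup, straight outside, open top, 40 mm outside diameter, 42 mm high, wall 5 mm, mass about 0.29 kg. Origin: centre of its underside, z up, yaw free. Starts standing on the work surface (z = 0) in front of the strip. Flat tools (under 13 mm) lie to its left and right, 25 mm clear; 35 mm clear toward and away from the robot, so best gripped from above with jaws closing along x
- mould_3: the second largest of four brass optic moulds: upright round cup, straight outside, open top, 50 mm outside diameter, 50 mm high, wall 5 mm, mass about 0.47 kg. Origin: centre of its underside, z up, yaw free. Starts standing on the work surface (z = 0) in front of the strip. Flat tools (under 13 mm) lie to its left and right, 25 mm clear; 35 mm clear toward and away from the robot, so best gripped from above with jaws closing along x
- mould_4: the largest of four brass optic moulds: upright round cup, straight outside, open top, 60 mm outside diameter, 58 mm high, wall 5 mm, mass about 0.7 kg. Origin: centre of its underside, z up, yaw free. Starts standing on the work surface (z = 0) in front of the strip. Flat tools (under 13 mm) lie to its left and right, 25 mm clear; 35 mm clear toward and away from the robot, so best gripped from above with jaws closing along x
- pad_a: one of four identical dark round flat pads in a row on the strip, 68 mm diameter, 4 mm thick, fixed. Origin: centre of its underside, 6 mm above the work surface; its top, where a mould stands, is 10 mm above the work surface. The names do NOT follow the order along the row. Neighbours are about 90 mm apart
- pad_b: one of four identical dark round flat pads in a row on the strip, 68 mm diameter, 4 mm thick, fixed. Origin: centre of its underside, 6 mm above the work surface; its top, where a mould stands, is 10 mm above the work surface. The names do NOT follow the order along the row. Neighbours are about 90 mm apart
- pad_c: one of four identical dark round flat pads in a row on the strip, 68 mm diameter, 4 mm thick, fixed. Origin: centre of its underside, 6 mm above the work surface; its top, where a mould stands, is 10 mm above the work surface. The names do NOT follow the order along the row. Neighbours are about 90 mm apart
- pad_d: one of four identical dark round flat pads in a row on the strip, 68 mm diameter, 4 mm thick, fixed. Origin: centre of its underside, 6 mm above the work surface; its top, where a mould stands, is 10 mm above the work surface. The names do NOT follow the order along the row. Neighbours are about 90 mm apart
- strip: flat aluminium strip under the pads, fixed, 80 mm wide (its x), 370 mm long (its y) and 6 mm thick, roughly crosswise to the robot. Origin at the centre of its underside, on the work surface; y runs along the row of pads. Beyond one end stands the torch, beyond the other a jar of thin steel rods about 190 mm tall, both set back some 60 mm farther from the robot
- torch: bench torch, fixed: aluminium foot 100 x 70 mm with a post and a tilted finned steel and brass burner with two small valve knobs, about 165 mm tall. Origin at the centre of the foot's underside, on the work surface. It stands off one end of the strip, left or right, about 300 mm along the row and 60 mm farther from the robot than the strip's centre

How it is judged:
By the outcome, as a careful person would: the job done as asked, in the order asked, and still so for the second after the job is handed in, with the robot touching nothing.
It also fails if it takes over 112 s, if anything falls off the work surface, if the arm or the gripper's body presses on something with over 40 N, if the wrist force passes 120 N, or if a joint passes its speed limit or range.

### The arm

A 6-joint arm with a two-finger parallel gripper is mounted at the origin on the work surface. World frame = base frame: x ahead of the robot, y to its left, z up, the work surface at z = 0. Lengths are in mm, angles in rad, forces in N, time in s.
With the tool pointing down it reaches from about 350 to 875 mm from the base axis. Payload 4.2 kg.
Tool frame: the origin (TCP) lies at the very end of the fingers, on their centre line; the grasp point (between the pads) lies 19 mm behind it; z points along the fingers, y is the line along which they close (so a half turn about z gives the same grasp; the last joint's range is limited). The gripper opens to 85 mm and grips with 20 to 120 N. Pads are 22 mm wide; open, the fingers measure 114 mm over their backs; the gripper's body (76 mm by 85 mm) begins 54 mm behind the grasp point. The pads swing forward as they close: fully open they stand 13 mm farther back than shut.
Start: joints at [-1.017, 0.385, 0.008, 0, -1.194, -0.259], TCP at [181.609, -598.011, 231.312] pointing down, gripper open.
Joint ranges: [-3.14, 3.14], [-1.21, 2.06], [-1.07, 1.41], [-3.16, 2.05], [-2.99, -0.16], [-3.1, 3.1]. Speed limits (rad/s): [2.79, 2.79, 3.14, 3.14, 3.14, 3.14].

### API

Orientations are given as a unit quaternion [x, y, z, w].
In Python, from bench import read_state, get_image, camera_model, job_done gives the robot as it stands.
- The arm moves only by the shell command python3 -m handwheel 'ROWS'. ROWS is JSON, a list of rows, each a list of 7 numbers: the shift along the tool's x, y, z in m, then the turn, a rotation vector about the tool's x, y, z in rad, then the gripper's target within -1 to 1 (fully open at 1, half-way at 0, shut at -1). In form: [[dx, dy, dz, wx, wy, wz, jaw], ...]. A call has 1 to 10 rows; each row is the pose to reach, as a shift and turn from the pose commanded when the call began, along the tool's axes at that moment; what a row does not reach only later rows make up. A row lasts 1/8 s, in which the tool goes at most 62.5 mm and 10.7 degrees, less where a joint would pass 70% of its speed; a pose out of reach is approached as far as the arm can. A call with a gripper value outside its range is refused whole. The fingers move at their own pace and stop on an object; the grip force is fixed at half the most. Time passes only in rows, so rows that repeat a pose let the fingers close. It gives the time, the measured TCP pose, the force, the opening and the grip force at its end, in the units of the state.
- read_state(): the state, without advancing time (a new reading comes with each control period).
- get_image(name): name is "scene" or "side" or "wrist"; returns (picture, depth): 480x640x3 uint8, blue, green, red; 480x640 float32, mm along the optical axis (not along the pixel's ray), 0 where there is no reading.
- camera_model(name): a dict with "K" (3x3 intrinsics, pixels), "rvec" (rotation vector, rad) and "tvec" (3), from world to camera coordinates, as OpenCV has them; the wrist camera has in their place "hand_eye" (4x4, takes a point from camera to tool coordinates, whose origin is the TCP and whose axes are the flange's). Camera axes: x right, y down, z forward; pixel columns grow to the right and rows downward; lengths in mm; the calibration is good to about 2 mm. A picture is of the moment at which its call begins: read the wrist's pose just before it. camera_model takes no time and is no camera call.
- job_done(): hands the job in; it is judged then, once.
The state is a dict: "clock": time; "joints": joint angles; "joint_vel": joint speeds; "joint_efforts": joint torques, N m; "position": TCP position; "ee_rot": TCP orientation; "contact_force": force on the tool from outside, world axes, zero at the start; "wrist_torque": the same for the moment, N m; "gripper_width": finger opening in mm; "grasp_force": force on a finger pad.
Only numpy, scipy, OpenCV 4.12 (cv2) and the standard library are available. Lean on these libraries where they do the work, as an engineer would, in place of code of your own. Each camera call takes 0.05 s, during which the arm holds its last target. There are 200 camera calls.

## Working session

There is one attempt and no reset: what is moved stays moved. The work goes in short steps, Python scripts to look and compute and a shell command to move; the robot and the scene stay as the last step left them, time stands still between calls to the robot, and variables do not carry over. Pictures are saved under pics/ and viewed, at most 14 in all, crops included, and the job is handed in when it is done.

```bash
ls; mkdir -p pics
python3 - <<'E'
from bench import *
import cv2,numpy as np
print(read_state())
for n in("scene","side"):
    p,d=get_image(n);cv2.imwrite(f"pics/{n}0.png",p);np.save(f"pics/{n}0d.npy",d);print(n,camera_model(n))
print(camera_model("wrist"))
E
```

```text
pics
{'clock': 0.0, 'joints': array([-1.01736733e+00,  3.85553859e-01,  6.58929804e-03, -4.93406727e-04,
       -1.19398844e+00, -2.58619121e-01]), 'joint_vel': array([-0.00106812,  0.00015017, -0.00173185, -0.00120275,  0.00077232,
       -0.00153221]), 'joint_efforts': array([-3.04962361e-05, -3.92285979e+01,  1.88406640e+01,  4.18648347e+00,
       -4.59177376e-03,  8.52079665e-06]), 'position': array([ 181.4501153 , -597.45718963,  230.20974537]), 'ee_rot': array([-1.46781583e-01,  9.89168313e-01,  1.08123110e-03, -2.15244935e-04]), 'contact_force': array([ 0.6084602 , -0.53968705,  0.41717215]), 'wrist_torque': array([0.00375912, 0.0187128 , 0.04717758]), 'grasp_force': 0.0, 'gripper_width': 85.69781886357698}
scene {'K': array([[561.69920368,   0.        , 323.05598902],
       [  0.        , 561.69920368, 240.28011168],
       [  0.        ,   0.        ,   1.        ]]), 'rvec': array([ 1.52894429,  2.06127768, -0.8407565 ]), 'tvec': array([ 142.49740108, -335.70750055, 1338.05711663])}
side {'K': array([[472.29972809,   0.        , 323.52393679],
       [  0.        , 472.29972809, 242.99118708],
       [  0.        ,   0.        ,   1.        ]]), 'rvec': array([ 2.14275004, -0.34686348,  0.1655628 ]), 'tvec': array([-536.75740745,  163.65950552,  704.58284925])}
{'K': array([[362.85052095,   0.        , 314.69210311],
       [  0.        , 362.85052095, 242.73062388],
       [  0.        ,   0.        ,   1.        ]]), 'hand_eye': array([[ 1.62193376e-04, -9.57006265e-01, -2.90067205e-01,
         7.35555827e+01],
       [ 9.99999861e-01,  3.00619598e-04, -4.32663476e-04,
         1.57706705e-01],
       [ 5.01261544e-04, -2.90067094e-01,  9.57006180e-01,
        -1.41657028e+02],
       [ 0.00000000e+00,  0.00000000e+00,  0.00000000e+00,
         1.00000000e+00]])}
```

View pics/scene0.png

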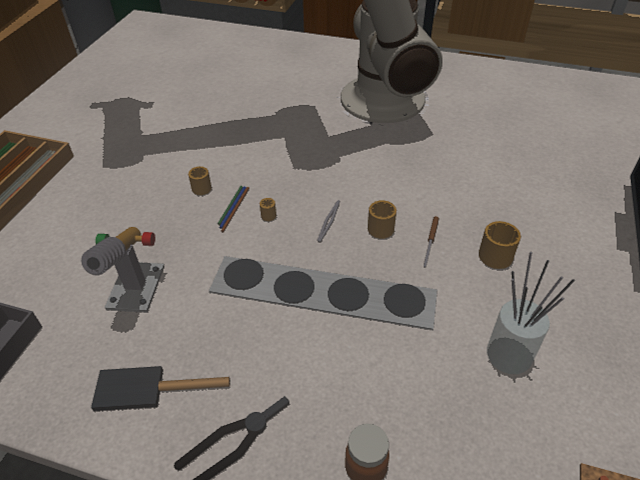

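View pics/side0.png

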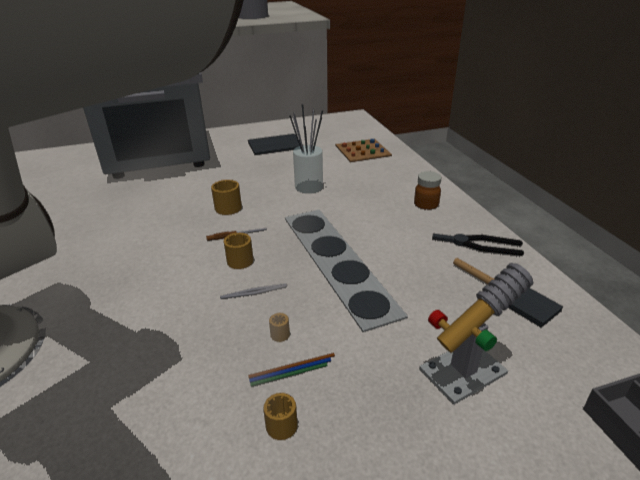

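The scene picture shows the torch at lower left (125,270), which is robot −y. Four dark pads run from (243,274) to (405,300). The moulds are at (200,180) for #2, (268,209) for #1, (382,218) for #3 and (500,244) for #4. The side view agrees.

```bash
cat > h.py <<'E'
import cv2,numpy as np
from bench import *
from scipy.spatial.transform import Rotation as R
from scipy.optimize import least_squares
def pose(n,st=None):
    m=camera_model(n);K=m["K"]
    if n=="wrist":
        T=np.eye(4);T[:3,:3]=R.from_quat(st["ee_rot"]).as_matrix();T[:3,3]=st["position"]
        T=T@m["hand_eye"];return K,T[:3,:3],T[:3,3]
    A=cv2.Rodrigues(m["rvec"])[0];return K,A.T,-A.T@m["tvec"]
def rays(P,uv):
    K,A,c=P;uv=np.asarray(uv,float).reshape(-1,2)
    return np.c_[uv,np.ones(len(uv))]@np.linalg.inv(K).T@A.T
def onplane(P,uv,z):
    r=rays(P,uv);return P[2]+r*((z-P[2][2])/r[:,2])[:,None]
def cloud(P,d):
    v,u=np.mgrid[:480,:640];r=rays(P,np.c_[u.ravel(),v.ravel()])
    X=P[2]+r*d.ravel()[:,None];X[d.ravel()==0]=np.nan;return X.reshape(480,640,3)
def circ(xy):
    c=np.median(xy,0);f=lambda p:np.hypot(xy[:,0]-p[0],xy[:,1]-p[1])-p[2]
    s=least_squares(f,[*c,25],loss="soft_l1");return s.x,np.sqrt(np.mean(f(s.x)**2))
E
python3 - <<'E'
from h import *
for n in("scene","side"):
    p=cv2.imread(f"pics/{n}0.png");d=np.load(f"pics/{n}0d.npy");P=pose(n);X=cloud(P,d);print(n)
    hsv=cv2.cvtColor(p,cv2.COLOR_BGR2HSV)
    dark=((hsv[...,2]<85)&(hsv[...,1]<70)).astype(np.uint8)
    for c in cv2.findContours(dark,0,cv2.CHAIN_APPROX_NONE)[0]:
        if cv2.contourArea(c)<300:continue
        q=onplane(P,c.reshape(-1,2),10)[:,:2];s,e=circ(q)
        if 28<s[2]<40 and e<4: print(" pad",cv2.minEnclosingCircle(c)[0],s.round(1),e.round(2))
    br=((hsv[...,0]<28)&(hsv[...,0]>10)&(hsv[...,1]>80)).astype(np.uint8)
    br=cv2.morphologyEx(br,cv2.MORPH_CLOSE,np.ones((7,7)))
    k,l,st,ce=cv2.connectedComponentsWithStats(br)
    for i in range(1,k):
        if not 150<st[i,4]<5000: continue
        x=X[l==i];z=x[:,2];zt=np.nanpercentile(z,97)
        if not 28<zt<70: continue
        o=x[(z>6)&(z<zt-6)]; t=x[z>zt-4]
        s,e=circ(t[:,:2]); print(" mould",ce[i].round(),st[i,4],"ztop",zt.round(1),"top extents",np.ptp(t,0).round(),((t.max(0)+t.min(0))/2).round(1),s.round(1),e.round(2))
E
```

```text
scene
 pad (510.9117736816406, 355.26470947265625) [644.3 338.2  31.3] 1.84
 pad (404.1833801269531, 300.0963134765625) [586.1 168.4  33.3] 0.66
 pad (348.0, 293.5) [599.9  77.8  33.3] 0.62
 pad (293.6025695800781, 286.5) [610.6 -12.2  33.3] 0.79
 pad (243.2462615966797, 274.3507385253906) [ 608.9 -103.2   33.3] 0.69
 mould [ 26. 168.] 4080 ztop 36.5 top extents [216. 165.   7.] [ 505.9 -659.4   36.2] [ 516.2 -687.7  117. ] 18.63
 mould [199. 180.] 501 ztop 43.8 top extents [39. 41.  6.] [ 420.3 -271.6   42.6] [ 421.5 -271.4   17. ] 2.5
 mould [267. 209.] 309 ztop 36.0 top extents [31. 28.  6.] [ 456.  -116.3   35. ] [ 457.  -116.    11.9] 2.3
 mould [381. 219.] 902 ztop 51.5 top extents [50. 48.  6.] [429.7  94.   50.7] [430.8  94.4  22.2] 2.23
 mould [499. 244.] 1506 ztop 59.0 top extents [61. 58.  7.] [438.8 301.2  58.4] [439.2 301.5  27.1] 2.12
 mould [365. 469.] 670 ztop 49.6 top extents [25. 48. 17.] [872.2 174.9  54.2] [858.8 173.9  24.9] 0.69
side
 pad (368.6219482421875, 305.5) [ 607.8 -104.7   33.3] 0.58
 pad (350.0131530761719, 272.0) [609.7 -13.6  33.3] 0.81
 pad (328.1176452636719, 246.0) [598.9  75.9  33.4] 0.87
 pad (308.0, 224.0) [584.9 166.4  33.1] 1.01
 mould [226. 197.] 876 ztop 59.4 top extents [58. 60.  5.] [438.6 300.2  58.1] [438.5 299.9  26.6] 2.02
 mould [427. 197.] 520 ztop 51.9 top extents [38. 28.  7.] [856.6 164.   51.5] [860.4 173.1  22. ] 1.35
 mould [236. 248.] 1012 ztop 51.4 top extents [48. 51.  5.] [430.1  93.7  50.1] [429.9  92.5  22.1] 2.26
 mould [280. 326.] 397 ztop 35.8 top extents [28. 29.  5.] [ 455.5 -117.6   34.3] [ 455.8 -118.4   11.7] 2.15
 mould [280. 416.] 1304 ztop 43.5 top extents [38. 39.  5.] [ 420.2 -272.9   42. ] [ 420.3 -273.4   16.9] 2.05
```

All sizes and heights agree across both views. Averaged moulds: m1 (456,-117), m2 (420.5,-272.3), m3 (430,93.5), m4 (438.8,300.6). Pads from the torch end: (608.3,-104), (610,-13), (599.4,77), (585.5,167.4). Next I move above m2 and turn the jaws along x.

Run:
```python
from h import *
st=read_state();r=R.from_quat(st["ee_rot"])
g=R.from_matrix(np.array([[0,-1,0],[-1,0,0],[0,0,-1]]).T)
print(r.as_matrix().round(3),"shift",r.inv().apply(np.array([420.5,-272.3,150])-st["position"]).round(1),"turn",(r.inv()*g).as_rotvec().round(4))
```

```text
[[-0.957 -0.29  -0.001]
 [-0.29   0.957  0.002]
 [ 0.     0.002 -1.   ]] shift [-323.2  241.6   80.8] turn [ 1.8000e-03  1.2000e-03 -1.2762e+00]
```

```bash
python3 -m handwheel '[[-0.04,0.03,0.01,0,0,-0.17,1],[-0.08,0.06,0.02,0,0,-0.34,1],[-0.12,0.09,0.03,0,0,-0.51,1],[-0.16,0.12,0.04,0,0,-0.68,1],[-0.205,0.15,0.05,0,0,-0.85,1],[-0.25,0.18,0.06,0,0,-1.02,1],[-0.29,0.21,0.07,0,0,-1.19,1],[-0.323,0.2415,0.081,0.0018,0.0012,-1.276,1],[-0.323,0.2415,0.081,0.0018,0.0012,-1.276,1]]'
cat > w.py <<'E'
from h import *
import sys
st=read_state();p,d=get_image("wrist");P=pose("wrist",st);X=cloud(P,d);cv2.imwrite(f"pics/{sys.argv[1]}.png",p)
print(st["clock"],st["position"].round(1),R.from_quat(st["ee_rot"]).as_matrix().round(3).tolist(),st["gripper_width"])
hsv=cv2.cvtColor(p,cv2.COLOR_BGR2HSV)
br=((hsv[...,0]<28)&(hsv[...,0]>10)&(hsv[...,1]>80)).astype(np.uint8)
br=cv2.morphologyEx(br,cv2.MORPH_CLOSE,np.ones((5,5)))
k,l,s,ce=cv2.connectedComponentsWithStats(br)
for i in range(1,k):
    if s[i,4]<200: continue
    x=X[l==i];zt=np.nanpercentile(x[:,2],90);t=x[x[:,2]>zt-4];c,e=circ(t[:,:2])
    print(" brass",ce[i].round(),s[i,4],zt.round(1),((t.max(0)+t.min(0))/2).round(1),np.ptp(t,0).round(),c.round(1))
dark=((hsv[...,2]<85)&(hsv[...,1]<70)).astype(np.uint8)
for c in cv2.findContours(dark,0,cv2.CHAIN_APPROX_NONE)[0]:
    if cv2.contourArea(c)<800:continue
    s,e=circ(onplane(P,c.reshape(-1,2),10)[:,:2])
    if 28<s[2]<40 and e<4: print(" pad",s.round(1),e.round(2))
E
python3 w.py w1
```

```text
clock: 1.23
position: [421.0, -270.7, 149.3]
ee_rot: [0.709, -0.705, -0.0, 0.001]
contact_force: [-0.4, -1.0, -0.2]
gripper_width: 85.5
grasp_force: 0.0
1.225 [ 421.  -270.7  149.3] [[0.005, -1.0, -0.002], [-1.0, -0.005, -0.001], [0.001, 0.002, -1.0]] 85.53938156883837
 brass [316. 234.] 2506 41.2 [ 420.6 -272.5   40.1] [38. 39.  6.] [ 420.6 -272.7   16.8]
 brass [274. 323.] 767 5.3 [ 455.9 -182.9    4.3] [119.   6.   5.] [  512.9 -7336.1  7153. ]
 brass [275. 397.] 1356 33.0 [ 449.4 -194.   125.7] [ 42. 175. 193.] [ 456.  -118.9   11.7]
```

View pics/w1.png

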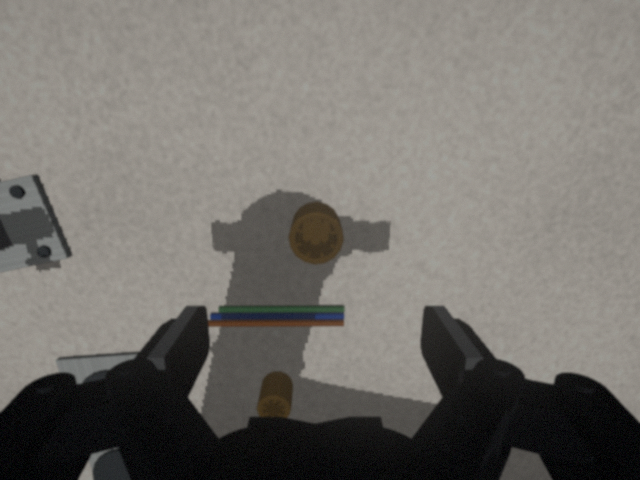

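The wrist view shows m2 at pixel (316,234), centred at (420.6,-272.5), between the open jaws and agreeing with the fixed cameras.

```bash
python3 -m handwheel '[[0.0018,0,0.05,0,0,0,1],[0.0018,0,0.1,0,0,0,1],[0.0018,0,0.13,0,0,0,1],[0.0018,0,0.139,0,0,0,1],[0.0018,0,0.139,0,0,0,0.5],[0.0018,0,0.139,0,0,0,0],[0.0018,0,0.139,0,0,0,-0.5],[0.0018,0,0.139,0,0,0,-1],[0.0018,0,0.139,0,0,0,-1]]'; python3 -m handwheel '[[0,0,0,0,0,0,-1],[0,0,0,0,0,0,-1],[0,0,0,0,0,0,-1]]'
```

```text
clock: 2.4
position: [421.5, -275.6, 12.9]
ee_rot: [0.707, -0.707, 0.002, -0.0]
contact_force: [0.0, -0.6, 6.7]
gripper_width: 38.2
grasp_force: 61.5
clock: 2.78
position: [421.5, -275.5, 12.9]
ee_rot: [0.707, -0.707, 0.002, -0.0]
contact_force: [-1.0, -0.4, 6.4]
gripper_width: 38.0
grasp_force: 61.5
```

```bash
python3 -m handwheel '[[0,0,-0.02,0,0,0,-1],[0,0,-0.06,0,0,0,-1],[0,0,-0.1,0,0,0,-1],[-0.03,-0.02,-0.12,0,0,0,-1],[-0.07,-0.05,-0.12,0,0,0,-1],[-0.115,-0.085,-0.12,0,0,0,-1],[-0.16,-0.118,-0.12,0,0,0,-1],[-0.205,-0.15,-0.12,0,0,0,-1],[-0.24,-0.175,-0.12,0,0,0,-1],[-0.26,-0.1885,-0.12,0,0,0,-1]]';python3 -m handwheel '[[0,0,0,0,0,0,-1],[0,0,0,0,0,0,-1]]'; python3 w.py w2; cat w.py >/dev/null
```

```text
clock: 4.03
position: [609.3, -12.9, 130.2]
ee_rot: [0.708, -0.707, 0.0, 0.001]
contact_force: [-0.2, -0.4, -3.3]
gripper_width: 37.8
grasp_force: 61.2
clock: 4.28
position: [607.9, -15.6, 130.5]
ee_rot: [-0.707, 0.707, -0.0, -0.001]
contact_force: [0.0, -0.5, -3.9]
gripper_width: 38.2
grasp_force: 61.2
4.275 [607.9 -15.6 130.5] [[-0.001, -1.0, -0.001], [-1.0, 0.001, -0.002], [0.002, 0.001, -1.0]] 38.211023397354516
 brass [551.  89.] 2862 33.3 [ 456.5 -115.8   32.2] [31. 28.  6.] [ 457.7 -115.7   11.9]
 brass [ 24. 155.] 2009 13.8 [811.5 -75.2  12.7] [27. 65.  6.] [ 582.1 -153.2  244.3]
 brass [315. 336.] 11286 158.6 [608.4 -12.  161.5] [38. 41. 14.] [608.2 -13.2  16.9]
 brass [544. 370.] 4303 48.7 [481.5  42.1 124.8] [151. 140. 160.] [432.6  93.7  22.5]
 brass [ 23. 428.] 1375 43.3 [763.6  62.8 127.6] [193. 182. 177.] [813.9   7.2 148.7]
 pad [ 608.8 -102.2   32.2] 0.24
```

View pics/w2.png

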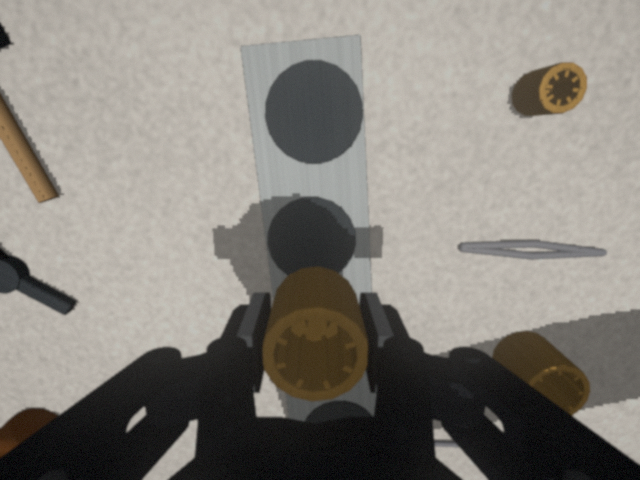

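m2 is in the jaws at pixel (316,345), upright, with pad 1 in view at (314,110). The mould's centre needs +2 mm in x before lowering.

```bash
python3 -m handwheel '[[0,-0.002,0.03,0,0,0,-1],[0,-0.002,0.065,0,0,0,-1],[0,-0.002,0.09,0,0,0,-1],[0,-0.002,0.1,0,0,0,-1],[0,-0.002,0.1045,0,0,0,-1],[0,-0.002,0.1045,0,0,0,-1],[0,-0.002,0.1045,0,0,0,-1]]'
```

```text
clock: 5.2
position: [611.8, -15.0, 27.6]
ee_rot: [0.707, -0.707, 0.002, -0.0]
contact_force: [-1.3, -0.2, -3.8]
gripper_width: 38.1
grasp_force: 61.1
```

```bash
python3 -m handwheel '[[0,0,0.002,0,0,0,-1],[0,0,0.003,0,0,0,-1],[0,0,0.003,0,0,0,-1]]';python3 -m handwheel '[[0,0,0.001,0,0,0,-1],[0,0,0.001,0,0,0,-1]]';  python3 w.py w3
```

```text
clock: 5.58
position: [611.0, -15.1, 23.4]
ee_rot: [0.707, -0.707, 0.001, 0.001]
contact_force: [0.1, 0.1, -3.4]
gripper_width: 38.0
grasp_force: 61.1
clock: 5.82
position: [611.2, -15.1, 23.0]
ee_rot: [0.707, -0.707, 0.001, 0.0]
contact_force: [-0.5, 0.2, 1.1]
gripper_width: 37.8
grasp_force: 61.6
5.825 [611.2 -15.1  23. ] [[0.0, -1.0, 0.001], [-1.0, -0.0, -0.002], [0.002, -0.001, -1.0]] 37.813624536059045
 brass [315. 336.] 11718 51.1 [611.  -11.6  54.4] [40. 40. 15.] [611.5 -12.6  17. ]
 brass [627. 444.] 710 16.2 [495.3  23.6  61.1] [111. 104.  98.] [465.5  -9.1  85.6]
 pad [ 608.8 -102.2   32.5] 0.16
```

```bash
python3 -m handwheel '[[0,0,0,0,0,0,-0.5],[0,0,0,0,0,0,0],[0,0,0,0,0,0,0.7],[0,0,0,0,0,0,0.7],[0,0,-0.04,0,0,0,0.7],[0,0,-0.08,0,0,0,0.7],[0,0,-0.1,0,0,0,0.7],[0.03,0.05,-0.1,0,0,0,0.5],[0.06,0.1,-0.1,0,0,0,0.5],[0.1,0.155,-0.1,0,0,0,0.5]]';python3 -m handwheel '[[0,0,0,0,0,0,0.5],[0,0,0,0,0,0,0.5],[0,0,0,0,0,0,0.5]]';  python3 w.py w4
cat > s.py <<'E'
from h import *
import sys
for n in("scene","side"):
    p,d=get_image(n);cv2.imwrite(f"pics/{n}{sys.argv[1]}.png",p);P=pose(n);X=cloud(P,d);print(n)
    hsv=cv2.cvtColor(p,cv2.COLOR_BGR2HSV)
    dark=((hsv[...,2]<85)&(hsv[...,1]<70)).astype(np.uint8)
    br=((hsv[...,0]<28)&(hsv[...,0]>10)&(hsv[...,1]>80)).astype(np.uint8)
    br=cv2.morphologyEx(br,cv2.MORPH_CLOSE,np.ones((7,7)))
    k,l,st,ce=cv2.connectedComponentsWithStats(br)
    for i in range(1,k):
        if not 150<st[i,4]<5000: continue
        x=X[l==i];z=x[:,2];zt=np.nanpercentile(z,97)
        if not 28<zt<75: continue
        t=x[z>zt-4]; s,e=circ(t[:,:2])
        if e<4:print(" mould",ce[i].round(),"ztop",zt.round(1),"ext",np.ptp(t,0).round(),((t.max(0)+t.min(0))/2).round(1),s.round(1))
E
python3 s.py 1
```

```text
clock: 7.12
position: [459.1, -112.3, 122.7]
ee_rot: [0.708, -0.707, 0.001, 0.0]
contact_force: [0.7, -0.7, 0.1]
gripper_width: 63.9
grasp_force: 0.0
clock: 7.5
position: [461.8, -111.2, 122.7]
ee_rot: [0.707, -0.707, 0.001, 0.0]
contact_force: [0.6, -0.2, 0.4]
gripper_width: 63.7
grasp_force: 0.0
7.5 [ 461.8 -111.2  122.7] [[0.001, -1.0, 0.002], [-1.0, -0.001, -0.002], [0.002, -0.002, -1.0]] 63.67739948314108
 brass [320. 137.] 1297 5.6 [ 457.9 -182.4    4.8] [125.   5.   5.] [ 429.2 5031.1 5213.6]
 brass [323. 237.] 1661 33.3 [ 456.1 -116.3   32.4] [28. 29.  6.] [ 456.3 -116.8   11.8]
 brass [129. 351.] 1135 36.9 [567.1 -72.  104.8] [112. 103. 144.] [581.2 -92.6  69.6]
 pad [ 607.1 -103.5   32.9] 0.36
scene
 mould [268. 209.] ztop 35.8 ext [30. 28.  5.] [ 456.7 -116.5   34.4] [ 456.6 -115.9   11.9]
 mould [381. 219.] ztop 51.4 ext [52. 48.  6.] [430.8  94.2  50.4] [430.4  94.1  22. ]
 mould [499. 244.] ztop 59.1 ext [62. 58.  7.] [438.9 301.2  58.5] [439.4 301.6  27. ]
 mould [293. 278.] ztop 53.3 ext [41. 39.  5.] [611.2 -11.7  51.8] [611.6 -11.6  17.1]
 mould [365. 469.] ztop 49.7 ext [23. 43. 16.] [874.9 176.8  53.9] [859.6 174.   24.4]
side
 mould [427. 197.] ztop 51.8 ext [41. 34.  7.] [858.1 164.2  51.1] [861.2 173.9  23. ]
 mould [351. 261.] ztop 53.5 ext [39. 38.  5.] [610.6 -12.6  52. ] [610.5 -13.2  17. ]
 mould [281. 328.] ztop 35.2 ext [23. 27.  5.] [ 458.  -118.1   33.8] [ 455.4 -118.7   11.5]
```

m2 stands within 1 mm of pad 2's centre in both fixed views. m1 is next.

```bash
python3 -m handwheel '[[0.0057,0.0058,0.03,0,0,0,0.5],[0.0057,0.0058,0.07,0,0,0,0.5],[0.0057,0.0058,0.1,0,0,0,0.5],[0.0057,0.0058,0.114,0,0,0,0.5],[0.0057,0.0058,0.114,0,0,0,0.5],[0.0057,0.0058,0.114,0,0,0,0],[0.0057,0.0058,0.114,0,0,0,-0.5],[0.0057,0.0058,0.114,0,0,0,-1],[0.0057,0.0058,0.114,0,0,0,-1],[0.0057,0.0058,0.114,0,0,0,-1]]';python3 -m handwheel '[[0,0,0,0,0,0,-1],[0,0,0,0,0,0,-1]]'
```

```text
clock: 8.9
position: [455.7, -117.5, 9.6]
ee_rot: [0.707, -0.707, 0.002, -0.0]
contact_force: [-0.3, 1.1, 6.1]
gripper_width: 28.2
grasp_force: 59.4
clock: 9.15
position: [455.7, -117.5, 9.6]
ee_rot: [0.707, -0.707, 0.002, -0.0]
contact_force: [-0.4, 0.2, 6.1]
gripper_width: 28.0
grasp_force: 59.4
```

```bash
python3 -m handwheel '[[0,0,-0.02,0,0,0,-1],[0,0,-0.055,0,0,0,-1],[-0.003,-0.03,-0.07,0,0,0,-1],[-0.007,-0.07,-0.07,0,0,0,-1],[-0.01,-0.11,-0.07,0,0,0,-1],[-0.013,-0.14,-0.07,0,0,0,-1],[-0.013,-0.1525,-0.07,0,0,0,-1],[-0.013,-0.1525,-0.065,0,0,0,-1],[-0.013,-0.1525,-0.04,0,0,0,-1],[-0.013,-0.1525,-0.02,0,0,0,-1]]';python3 -m handwheel '[[0,0,0,0,0,0,-1],[0,0,0,0,0,0,-1],[0,0,0,0,0,0,-1]]'; python3 w.py w5
```

```text
clock: 10.4
position: [605.0, -104.7, 27.6]
ee_rot: [-0.707, 0.707, 0.0, -0.001]
contact_force: [-0.2, 0.2, -2.3]
gripper_width: 28.1
grasp_force: 59.5
clock: 10.78
position: [607.7, -104.6, 29.8]
ee_rot: [0.707, -0.707, 0.002, -0.0]
contact_force: [-0.2, 0.1, -1.9]
gripper_width: 27.6
grasp_force: 59.5
10.775 [ 607.7 -104.6   29.8] [[0.0, -1.0, 0.003], [-1.0, -0.0, -0.002], [0.002, -0.003, -1.0]] 27.636059346791626
 brass [578. 124.] 1578 5.6 [ 493.4 -182.1    4.4] [57.  5.  5.] [   1658.9 -297534.5  297354.9]
 brass [315. 327.] 6740 53.5 [ 608.  -103.2   61.4] [31. 30. 24.] [ 608.  -104.4   12.2]
```

```bash
python3 -m handwheel '[[0,-0.0005,0.004,0,0,0,-1],[0,-0.0005,0.007,0,0,0,-1],[0,-0.0005,0.0085,0,0,0,-1],[0,-0.0005,0.0095,0,0,0,-1],[0,-0.0005,0.0095,0,0,0,-1]]'
```

```text
clock: 11.45
position: [607.5, -104.6, 19.7]
ee_rot: [0.707, -0.707, 0.001, 0.001]
contact_force: [-2.7, -0.0, 3.7]
gripper_width: 27.5
grasp_force: 60.0
```

```bash
python3 -m handwheel '[[0,0,0,0,0,0,-0.5],[0,0,0,0,0,0,0.3],[0,0,0,0,0,0,0.3],[0,0,-0.04,0,0,0,0.3],[0,0,-0.08,0,0,0,0.6],[0,0,-0.1,0,0,0,1],[-0.04,0.035,-0.11,0,0,0,1],[-0.08,0.07,-0.11,0,0,0,1],[-0.12,0.105,-0.11,0,0,0,1],[-0.16,0.14,-0.11,0,0,0,1]]';python3 -m handwheel '[[-0.02,0.019,0,0,0,0,1],[-0.038,0.037,0,0,0,0,1],[-0.038,0.037,0,0,0,0,1],[-0.038,0.037,0,0,0,0,1]]';  python3 w.py w6; python3 s.py 2
```

```text
clock: 12.7
position: [466.9, 56.8, 128.8]
ee_rot: [-0.707, 0.707, -0.001, 0.0]
contact_force: [1.4, 0.6, 0.1]
gripper_width: 85.4
grasp_force: 0.0
clock: 13.2
position: [431.3, 93.7, 128.7]
ee_rot: [0.707, -0.707, 0.001, 0.0]
contact_force: [-0.3, 0.1, -1.0]
gripper_width: 85.5
grasp_force: 0.0
13.2 [431.3  93.7 128.7] [[0.0, -1.0, 0.001], [-1.0, -0.0, -0.002], [0.002, -0.001, -1.0]] 85.50913772015416
 brass [33. 82.] 4474 50.6 [600.9 -10.   50.1] [20. 37.  7.] [609.5 -11.   16.7]
 brass [317. 248.] 4913 49.0 [430.3  94.4  47.9] [48. 49.  6.] [430.4  94.   21.8]
 brass [344. 344.] 849 10.4 [408.9 186.6   9.2] [58. 11.  5.] [ 406.6 -405.3  591.4]
 pad [598.   78.1  33.1] 0.35
scene
 mould [381. 219.] ztop 51.6 ext [49. 48.  5.] [431.2  94.5  50.2] [431.   94.2  21.8]
 mould [499. 244.] ztop 59.2 ext [60. 58.  6.] [438.9 301.2  58. ] [439.2 301.5  27. ]
 mould [242. 266.] ztop 45.3 ext [30. 29.  5.] [ 608.4 -102.9   44.1] [ 608.3 -103.1   11.9]
 mould [293. 278.] ztop 53.3 ext [42. 39.  6.] [611.2 -12.   52.2] [611.7 -11.7  17.2]
 mould [365. 469.] ztop 49.0 ext [22. 47. 17.] [875.5 174.9  53.3] [859.5 173.9  24.5]
side
 mould [226. 197.] ztop 59.4 ext [58. 61.  5.] [438.5 300.4  58.1] [438.7 299.7  26.8]
 mould [427. 197.] ztop 51.6 ext [41. 32.  6.] [856.5 164.   50.7] [861.4 174.9  23.2]
 mould [235. 248.] ztop 51.3 ext [47. 50.  5.] [429.5  94.   50. ] [429.6  92.6  21.9]
 mould [351. 261.] ztop 53.6 ext [39. 38.  5.] [610.5 -13.6  52.1] [610.4 -13.7  16.8]
 mould [369. 296.] ztop 45.6 ext [29. 28.  5.] [ 607.1 -104.8   44.3] [ 607.2 -105.    11.8]
```

m1 is within 0.7 mm of pad 1's centre. Now m3.

```bash
python3 -m handwheel '[[0,0.001,0.03,0,0,0,1],[0,0.001,0.07,0,0,0,1],[0,0.001,0.1,0,0,0,1],[0,0.001,0.114,0,0,0,1],[0,0.001,0.114,0,0,0,1],[0,0.001,0.114,0,0,0,0.4],[0,0.001,0.114,0,0,0,0],[0,0.001,0.114,0,0,0,-0.5],[0,0.001,0.114,0,0,0,-1],[0,0.001,0.114,0,0,0,-1]]';python3 -m handwheel '[[0,0,0,0,0,0,-1],[0,0,0,0,0,0,-1]]'
```

```text
clock: 14.6
position: [430.2, 93.6, 15.8]
ee_rot: [0.707, -0.707, 0.001, -0.0]
contact_force: [-1.0, -0.7, 6.0]
gripper_width: 49.3
grasp_force: 61.7
clock: 14.85
position: [430.2, 93.6, 15.8]
ee_rot: [0.707, -0.707, 0.001, -0.0]
contact_force: [-0.9, -0.6, 5.7]
gripper_width: 49.2
grasp_force: 61.7
```

```bash
python3 -m handwheel '[[0,0,-0.02,0,0,0,-1],[0,0,-0.055,0,0,0,-1],[0.003,-0.03,-0.075,0,0,0,-1],[0.007,-0.07,-0.075,0,0,0,-1],[0.01,-0.11,-0.075,0,0,0,-1],[0.014,-0.145,-0.075,0,0,0,-1],[0.0168,-0.1695,-0.075,0,0,0,-1],[0.0168,-0.1695,-0.065,0,0,0,-1],[0.0168,-0.1695,-0.04,0,0,0,-1],[0.0168,-0.1695,-0.02,0,0,0,-1]]';python3 -m handwheel '[[0,0,0,0,0,0,-1],[0,0,0,0,0,0,-1],[0,0,0,0,0,0,-1]]'; python3 w.py w7
```

```text
clock: 16.1
position: [596.9, 76.2, 32.8]
ee_rot: [-0.707, 0.707, 0.0, -0.002]
contact_force: [-0.3, -0.3, -4.9]
gripper_width: 49.3
grasp_force: 63.8
clock: 16.48
position: [599.7, 76.9, 35.9]
ee_rot: [0.707, -0.707, 0.001, -0.0]
contact_force: [-0.1, 0.4, -4.7]
gripper_width: 49.4
grasp_force: 63.8
16.475 [599.7  76.9  35.9] [[0.0, -1.0, 0.003], [-1.0, -0.0, -0.001], [0.001, -0.003, -1.0]] 49.40296169636921
 brass [280.  84.] 12523 51.4 [611.5 -11.2  50.4] [39. 39.  6.] [611.3 -11.   16.8]
 brass [315. 337.] 18571 68.9 [600.   78.1  70.7] [50. 50. 11.] [599.9  77.   21.9]
 brass [338. 431.] 268 116.0 [595.3  66.2 114.7] [5. 2. 5.] [  822.6 12773.4 12709.2]
 brass [631. 448.] 275 117.9 [536.6  65.  119.1] [3. 3. 7.] [522.7  46.6  23.1]
```

```bash
python3 -m handwheel '[[0,0,0.004,0,0,0,-1],[0,0,0.007,0,0,0,-1],[0,0,0.0085,0,0,0,-1],[0,0,0.0097,0,0,0,-1],[0,0,0.0097,0,0,0,-1]]'
```

```text
clock: 17.15
position: [599.0, 76.5, 25.9]
ee_rot: [0.707, -0.707, 0.001, 0.001]
contact_force: [-2.8, 0.4, 3.0]
gripper_width: 48.9
grasp_force: 64.5
```

```bash
python3 -m handwheel '[[0,0,0,0,0,0,-0.3],[0,0,0,0,0,0,0.6],[0,0,0,0,0,0,1],[0,0,0,0,0,0,1],[0,0,-0.04,0,0,0,1],[0,0,-0.08,0,0,0,1],[-0.01,0.005,-0.11,0,0,0,1],[-0.05,0.035,-0.115,0,0,0,1],[-0.1,0.07,-0.115,0,0,0,1],[-0.145,0.105,-0.115,0,0,0,1]]';python3 -m handwheel '[[-0.04,0.029,0,0,0,0,1],[-0.079,0.055,0,0,0,0,1],[-0.079,0.055,0,0,0,0,1],[-0.079,0.055,0,0,0,0,1]]';  python3 w.py w8; python3 s.py 3
```

```text
clock: 18.4
position: [493.5, 223.3, 140.0]
ee_rot: [-0.707, 0.707, -0.001, 0.0]
contact_force: [0.1, 0.3, -0.1]
gripper_width: 85.4
grasp_force: 0.0
clock: 18.9
position: [439.2, 300.9, 139.5]
ee_rot: [0.707, -0.707, 0.001, 0.0]
contact_force: [-0.7, 0.9, 0.5]
gripper_width: 85.5
grasp_force: 0.0
18.9 [439.2 300.9 139.5] [[0.0, -1.0, 0.001], [-1.0, -0.0, -0.002], [0.002, -0.001, -1.0]] 85.48486052156154
 brass [359.  74.] 1188 10.8 [408.9 188.2   9.5] [58.  9.  5.] [ 404.5 1166.   977.9]
 brass [315. 247.] 6788 57.0 [439.1 301.9  56.1] [58. 59.  6.] [439.3 301.7  26.8]
 pad [633.8 338.5  32.6] 2.37
 pad [584.5 171.   32.8] 2.05
scene
 mould [499. 244.] ztop 59.2 ext [61. 58.  6.] [439.3 301.2  58.1] [439.3 301.5  26.9]
 mould [242. 265.] ztop 45.9 ext [29. 27.  5.] [ 607.6 -103.2   44.5] [ 608.6 -102.9   11.9]
 mould [293. 278.] ztop 53.4 ext [41. 38.  7.] [611.1 -11.4  52.8] [611.5 -11.4  17. ]
 mould [348. 282.] ztop 61.4 ext [50. 48.  6.] [599.   77.3  60.4] [599.5  77.3  22. ]
 mould [365. 469.] ztop 48.9 ext [29. 50. 14.] [872.8 174.5  51.7] [859.1 173.9  24.8]
side
 mould [226. 197.] ztop 59.1 ext [56. 59.  5.] [438.5 300.6  57.8] [438.8 299.8  26.6]
 mould [427. 197.] ztop 51.8 ext [38. 34.  6.] [856.8 164.   51. ] [861.  173.1  22.3]
 mould [338. 246.] ztop 61.0 ext [48. 48.  6.] [598.3  75.8  60.1] [598.4  75.5  22. ]
 mould [369. 296.] ztop 45.6 ext [28. 29.  5.] [ 607.  -105.5   44.2] [ 606.9 -105.1   11.8]
```

m3 is within 0.6 mm of pad 3's centre. Now m4.

```bash
python3 -m handwheel '[[0,0,0.03,0,0,0,1],[0,0,0.07,0,0,0,1],[0,0,0.1,0,0,0,1],[0,0,0.121,0,0,0,1],[0,0,0.121,0,0,0,1],[0,0,0.121,0,0,0,0.6],[0,0,0.121,0,0,0,0.2],[0,0,0.121,0,0,0,-0.5],[0,0,0.121,0,0,0,-1],[0,0,0.121,0,0,0,-1]]';python3 -m handwheel '[[0,0,0,0,0,0,-1],[0,0,0,0,0,0,-1]]'
```

```text
clock: 20.3
position: [439.7, 300.9, 20.1]
ee_rot: [0.707, -0.707, 0.001, -0.001]
contact_force: [-0.9, -2.0, 6.1]
gripper_width: 59.9
grasp_force: 64.9
clock: 20.55
position: [439.8, 300.9, 20.1]
ee_rot: [0.707, -0.707, 0.001, -0.001]
contact_force: [-0.9, -0.9, 5.7]
gripper_width: 59.7
grasp_force: 64.9
```

```bash
python3 -m handwheel '[[0,0,-0.02,0,0,0,-1],[0,0,-0.055,0,0,0,-1],[0.02,-0.022,-0.08,0,0,0,-1],[0.05,-0.055,-0.08,0,0,0,-1],[0.08,-0.088,-0.08,0,0,0,-1],[0.11,-0.121,-0.08,0,0,0,-1],[0.1335,-0.146,-0.08,0,0,0,-1],[0.1335,-0.146,-0.075,0,0,0,-1],[0.1335,-0.146,-0.05,0,0,0,-1],[0.1335,-0.146,-0.02,0,0,0,-1]]';python3 -m handwheel '[[0,0,0,0,0,0,-1],[0,0,0,0,0,0,-1],[0,0,0,0,0,0,-1]]'; python3 w.py w9
```

```text
clock: 21.8
position: [583.9, 167.3, 37.5]
ee_rot: [-0.707, 0.707, -0.0, -0.001]
contact_force: [0.2, -0.3, -7.6]
gripper_width: 59.6
grasp_force: 68.0
clock: 22.18
position: [586.1, 167.9, 40.4]
ee_rot: [0.707, -0.707, 0.001, -0.001]
contact_force: [-0.0, -0.5, -7.9]
gripper_width: 59.5
grasp_force: 68.5
22.175 [586.1 167.9  40.4] [[0.001, -1.0, 0.003], [-1.0, -0.001, -0.001], [0.001, -0.003, -1.0]] 59.52399813135561
 brass [273.  76.] 20435 59.2 [599.3  79.6  58.3] [49. 47.  6.] [599.3  78.6  21.6]
 brass [316. 342.] 26715 77.3 [586.4 167.5  98.4] [60. 56. 50.] [586.4 169.   26.2]
 brass [616. 314.] 1036 10.4 [427.1 187.2   9. ] [26. 11.  5.] [428.8 204.2  19.3]
 pad [600.6  77.8  32.4] 2.5
```

```bash
python3 -m handwheel '[[0.0005,0.0005,0.004,0,0,0,-1],[0.0005,0.0005,0.007,0,0,0,-1],[0.0005,0.0005,0.0085,0,0,0,-1],[0.0005,0.0005,0.0097,0,0,0,-1],[0.0005,0.0005,0.0097,0,0,0,-1]]'
```

```text
clock: 22.85
position: [584.5, 166.4, 30.2]
ee_rot: [0.707, -0.707, 0.001, 0.001]
contact_force: [-5.3, -1.2, 3.7]
gripper_width: 59.6
grasp_force: 69.3
```

```bash
python3 -m handwheel '[[0,0,0,0,0,0,0],[0,0,0,0,0,0,0.8],[0,0,0,0,0,0,1],[0,0,0,0,0,0,1],[0,0,-0.03,0,0,0,1],[0,0,-0.07,0,0,0,1],[0,0,-0.11,0,0,0,1],[0,0.04,-0.13,0,0,0,1],[0,0.09,-0.13,0,0,0,1],[0,0.14,-0.13,0,0,0,1]]';python3 -m handwheel '[[0,0.03,0,0,0,0,1],[0,0.03,0,0,0,0,1],[0,0.03,0,0,0,0,1]]'; python3 s.py 4
```

```text
clock: 24.1
position: [443.8, 167.0, 159.5]
ee_rot: [-0.707, 0.707, -0.001, 0.001]
contact_force: [-0.4, 1.2, -0.1]
gripper_width: 85.3
grasp_force: 0.0
clock: 24.48
position: [415.5, 167.4, 159.6]
ee_rot: [0.707, -0.707, 0.001, -0.001]
contact_force: [-0.4, -0.6, -0.3]
gripper_width: 85.6
grasp_force: 0.0
scene
 mould [242. 265.] ztop 45.7 ext [32. 29.  6.] [ 607.2 -103.6   44.5] [ 608.2 -102.9   12. ]
 mould [293. 277.] ztop 53.7 ext [43. 39.  6.] [612.2 -11.5  52.7] [611.5 -11.6  17. ]
 mould [348. 282.] ztop 61.1 ext [51. 49.  6.] [598.2  77.8  60.3] [599.4  77.4  22. ]
 mould [406. 287.] ztop 69.0 ext [62. 58.  6.] [583.8 167.4  68.1] [585.  167.7  27.1]
 mould [365. 469.] ztop 48.7 ext [28. 48. 17.] [872.5 174.9  53. ] [859.3 173.8  24.8]
side
 mould [427. 197.] ztop 51.3 ext [41. 31.  6.] [857.  165.2  50.2] [861.1 174.3  22.8]
 mould [326. 232.] ztop 68.5 ext [58. 60.  7.] [583.6 166.5  67.9] [584. 166.  27.]
 mould [369. 296.] ztop 45.7 ext [28. 29.  5.] [ 607.1 -104.8   44.1] [ 607.  -105.2   11.9]
```

View pics/scene4.png

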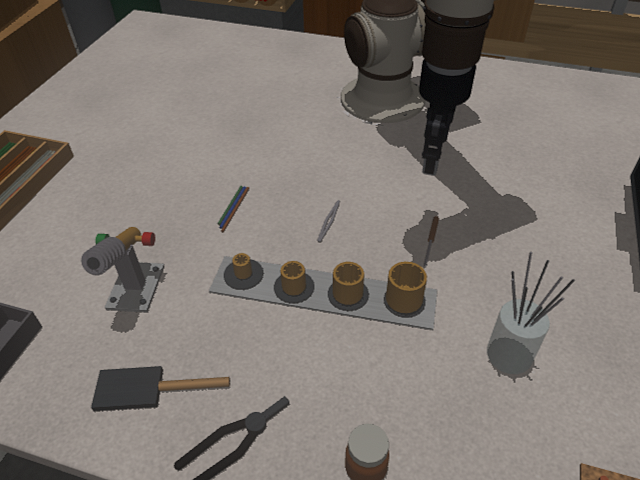

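The four moulds stand upright on the pads at (242,265), (293,277), (348,282) and (406,287). They run from smallest at the torch to largest, each within about 1.3 mm of its pad's centre, and the arm is clear.

```bash
python3 -c "from bench import job_done;print(job_done())"
```

```text
the job is handed in; nothing more can be done
None
```

All four moulds stand upright on their pads, smallest nearest the torch to largest farthest, each measured within about 1.3 mm of its pad's centre; I handed the job in at about 24.6 s of the 112 s allowed, with the robot touching nothing.

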